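Reset the bench power box behind its push-latch cover

TASK

The bench power box on the model-making bench has tripped. Press its push-latch cover with your fingertips so that it pops fully open, press the wide button inside all the way in (not the narrow one), then push the cover down again and press it until it latches shut and stays shut. Press gently, grip and lift nothing, and leave the bottles on and beside the box standing where they are.

Things in the scene. Friction and masses are not known exactly. Their poses are not given: they have to be found in the camera images.
- power_box: grey bench power box fixed to the bench, 200 mm (its x) by 270 mm (its y) by 55 mm high; origin at the centre of its underside, z up, its front (-x) faces the robot. Under the cover lies a well 156 mm wide (y), from 35 mm in front of the origin to 68 mm behind it, its floor 22 mm above the bench. The rest of the top is a flat deck 55 mm above the bench
- cover (a joint): push-latch cover of the box: a white flat plate 135 mm long, 160 mm wide, 6 mm thick, hinged along its far (+x) edge. Angle in rad: 0 = latched shut (level, top face 72 mm above the bench, underside 11 mm above the deck), growing as it swings up and back to 1.65 = fully open, just past upright. Pressed, it gives to a hard stop at -0.075 (10 mm at the free edge)
- cover_hinge (a point): middle of the hinge line, at the height of the plate's mid thickness, 69 mm above the bench and 75 mm behind the box's origin; axes as the box's (the hinge runs along y). Under the cover, 120 mm from the hinge line on the centre line, a small striker prong sticks 28 mm out of the plate's inner face
- cover_top (a point): point on the cover's outer face, on its centre line, 110 mm from the hinge line, 25 mm from the free edge; z along the outward normal, x towards the hinge. Latch: pressed past about -0.06 rad and let go, the shut cover springs fully open within 1 s. Pushed down from open (spring 1 to 3 N at the free edge) to the stop and let go, it rises to 0 and stays; pressed less, it reopens
- wide_button (a joint): wide round push button in the well, 36 mm across: m pressed, 0 = up, 0.006 = all the way in; springs back; 1.5 N to start and 5 N fully in
- wide_button_top (a point): centre of the wide button's top face, 40 mm above the bench when up (18 mm above the well's floor), z up. The two buttons stand side by side along the box's y, about 68 mm apart, 75 mm in front of the hinge line; which is left and which right varies
- narrow_button (a joint): narrow round push button in the well, 16 mm across, not to be pressed: m pressed, 0 = up, 0.006 = all the way in
- narrow_button_top (a point): centre of the narrow button's top face, 40 mm above the bench, z up
- paint_a: small round paint bottle with a white cap, 27 mm across and 56 mm tall, standing on the power box's left deck beside the cover; loose; origin at the centre of its underside
- paint_b: small round paint bottle with a white cap, 27 mm across and 56 mm tall, standing on the bench left of the box; loose; origin at the centre of its underside
- glue: white bottle with a black cap, 44 mm across and 110 mm tall, standing on the bench right of the box; loose; origin at the centre of its underside
Things that resemble listed ones, but are neither listed nor needed, are in the scene too. What is shaped like the paint_a but green or red is not meant. Leave any black look-alike of the paint_b alone.

How it is judged:
On the way, in this order (a step that is already met when the one before it is completed fails the run):
1. the cover has popped fully open (value of joint cover above 1.45 rad), for 0.2 s.
2. the wide button is pressed in while the cover is open (value of joint wide_button above 0.0048 m and value of joint cover above 1 rad), for 0.05 s.
At the end, for the whole second after the job is handed in: The cover is shut and held by its latch alone (within 0.03 rad of 0, at rest), after having been popped open and the wide button pressed; both buttons are up, and the three bottles stand upright within 30 mm of where they were (value of joint cover between -0.03 and 0.03 rad and velocity of joint cover between -0.05 and 0.05 rad/s and value of joint each of wide_button, narrow_button below 0.0015 m and not (distance of any of paint_a, paint_b, glue from where it was at the start of the episode above 0.03 m) and not (angle between any of paint_a, paint_b, glue's own z axis and vertical above 0.5 rad)); the robot touches nothing.
It fails at once if the narrow button is pressed in by more than half its travel (value of joint narrow_button above 0.003 m).
It fails at once if a bottle is lifted, or moved by more than 30 mm (distance of any of paint_a, paint_b, glue from where it was at the start of the episode above 0.03 m).
It fails at once if a bottle is tipped over (angle between any of paint_a, paint_b, glue's own z axis and vertical above 0.5 rad).
It fails at once if the cover is gripped or pressed with more than 40 N (contact force between the fingers and cover above 40 N).
It also fails if it takes over 56 s, if anything falls off the work surface, if the arm or the gripper's body presses on something with over 40 N, if the wrist force passes 120 N, or if a joint passes its speed limit or range.

ROBOT

A 6-joint arm with a two-finger parallel gripper is mounted at the origin on the work surface. World frame = base frame: x ahead of the robot, y to its left, z up, the work surface at z = 0. Lengths are in m, angles in rad, forces in N, time in s.
With the tool pointing down it reaches from about 0.3 to 0.875 m from the base axis. Payload 6.4 kg.
Tool frame: the origin (TCP) lies at the very end of the fingers, on their centre line; the grasp point (between the pads) lies 19 mm behind it; z points along the fingers, y is the line along which they close (so a half turn about z gives the same grasp; the last joint's range is limited). The gripper opens to 85 mm and grips with 20 to 120 N. Pads are 22 mm wide; open, the fingers measure 114 mm over their backs; the gripper's body (76 mm by 85 mm) begins 54 mm behind the grasp point. The pads swing forward as they close: fully open they stand 13 mm farther back than shut.
Start: joints at [-1.354, 0.181, 1.607, -0, 1.354, -0.206], TCP at [0.236, -0.524, 0.231] pointing down, gripper open.
Joint ranges: [-2.99, 2.99], [-0.89, 2.07], [0.3, 2.58], [-1.14, 4.28], [0, 2.63], [-3.12, 3.12]. Speed limits (rad/s): [2.57, 2.57, 3.01, 3.14, 3.14, 3.14].

INTERFACE

Orientations are given as a unit quaternion [w, x, y, z].
In Python, from bench import ctrl gives the robot as it stands.
- The arm moves only by the tool jog_arm, never from a script. Its argument "series" is a list that holds one entry, the list of rows, each a list of 7 numbers: the shift along the tool's x, y, z in mm, then the turn, a rotation vector about the tool's x, y, z in rad, then the finger opening in mm, from 0 to 85.4. In form: [[[tx, ty, tz, rx, ry, rz, gripper], ...]]. A call has exactly 10 rows; each row shifts and turns the commanded pose from where the row before left it, along the tool's axes as they then stand; what a row does not reach is not made up. A row lasts 1/10 s, in which the tool goes at most 50 mm and 8.59 degrees, less where a joint would pass 70% of its speed; a pose out of reach is approached as far as the arm can. A call with a gripper value outside its range is refused whole. The fingers move at their own pace and stop on an object; the grip force is fixed at half the most. Time passes only in rows, so rows that do not move let the fingers close, or fill a call up. It gives the time, the measured TCP pose, the force, the opening and the grip force at its end, in the units of the state.
- ctrl.get_obs(): the state, without advancing time (a new reading comes with each control period).
- ctrl.camera(name): name is "scene" or "top" or "wrist"; returns a dict with "frame" (384x512x3 uint8, blue, green, red), "z_map" (384x512 float32, m along the optical axis (not along the pixel's ray), 0 where there is no reading), "fx", "fy", "cx", "cy" (pixels), "xyz" and "rotation" of the camera in the world. Camera axes: x right, y down, z forward; pixel columns grow to the right and rows downward; lengths in m; the calibration is good to about 2 mm. A picture is of the moment at which its call begins.
- ctrl.hand_in(): hands the job in; it is judged then, once.
The state is a dict: "time_s": time; "q": joint angles; "dq": joint speeds; "joint_efforts": joint torques, N m; "eef_pos": TCP position; "eef_rot": TCP orientation; "wrist_force": force on the tool from outside, world axes, zero at the start; "torque": the same for the moment, N m; "opening": opening from 0.0 (shut) to 1.0 (fully open); "grasp_force": force on a finger pad.
Only numpy, scipy, OpenCV 4.12 (cv2) and the standard library are available. Lean on these libraries where they do the work, as an engineer would, in place of code of your own. Each camera call takes 0.05 s, during which the arm holds its last target. There are 200 camera calls.

## Working session

There is one attempt and no reset: what is moved stays moved. The work goes in short steps, Python scripts to look and compute and a tool call to move; the robot and the scene stay as the last step left them, time stands still between calls to the robot, and variables do not carry over. Pictures are saved under pics/ and viewed, at most 10 in all, crops included, and the job is handed in when it is done.

Besides the shell and the picture viewer there is one more tool, called in YAML: its name, and indented under it one key for each argument. jog_arm: Moves the arm, as the interface text tells. Its arguments: {"type":"object","properties":{"series":{"type":"array"}},"required":["series"]}

```bash
mkdir -p pics; cat > h.py <<'E'
import numpy as np, cv2
from bench import ctrl
def cam(n,save=None):
    c=ctrl.camera(n)
    if save: cv2.imwrite('pics/'+save,c['frame'])
    return c
def pts(c):
    z=c['z_map']; v,u=np.mgrid[:z.shape[0],:z.shape[1]]
    P=np.stack([(u-c['cx'])/c['fx']*z,(v-c['cy'])/c['fy']*z,z],-1)
    R=np.array(c['rotation']).reshape(3,3) if np.size(c['rotation'])==9 else None
    if R is None:
        from scipy.spatial.transform import Rotation as Ro
        w=c['rotation']; R=Ro.from_quat([w[1],w[2],w[3],w[0]]).as_matrix()
    return P@R.T+np.array(c['xyz'])
E
python3 - <<'E'
from h import *
o=ctrl.get_obs(); print(o)
a=cam('top'); b=cam('scene')
print(a['xyz'],a['rotation'],b['xyz'])
np.savez('top0.npz',f=a['frame'],p=pts(a)); np.savez('scene0.npz',f=b['frame'],p=pts(b))
cv2.imwrite('pics/top0.png',a['frame']); cv2.imwrite('pics/scene0.png',b['frame'])
E
```

```text
{'time_s': 0.0, 'q': array([-1.35429985e+00,  1.81541193e-01,  1.60803772e+00,  2.29233870e-05,
        1.35376773e+00, -2.06306770e-01]), 'dq': array([ 0.00068852,  0.00183763,  0.00103519,  0.00122439, -0.00114336,
       -0.00106079]), 'joint_efforts': array([-4.08945798e-04, -4.44882202e+01, -3.51331902e+01, -2.93407838e-04,
        9.07807698e-03, -2.84174450e-05]), 'eef_pos': array([ 0.23583015, -0.52380344,  0.2303697 ]), 'eef_rot': array([-8.77038990e-04,  9.77737916e-01,  2.09828022e-01,  6.72237354e-06]), 'wrist_force': array([-0.39655448,  0.28916381, -0.17983891]), 'torque': array([-0.01394709,  0.03980295,  0.05468592]), 'grasp_force': 0.0, 'opening': 0.9984500049863203}
[0.39431789 0.02367319 1.00669679] [-0.05180202  0.70762303 -0.7034556   0.04167035] [0.90497001 0.40166563 0.62966642]
```

View pics/top0.png

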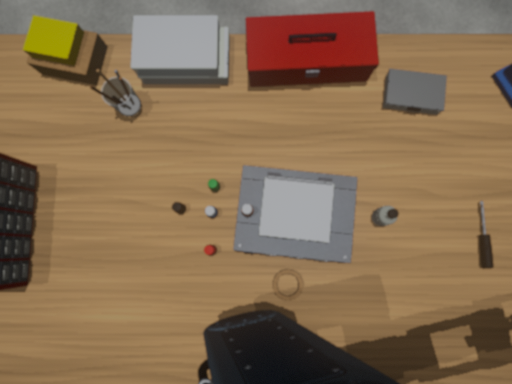

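View pics/scene0.png

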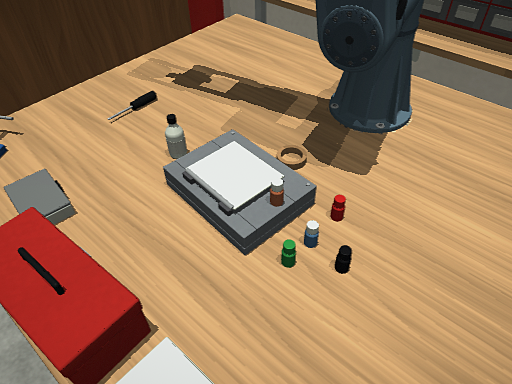

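The top view shows the box at about (297,213) px. Its white cover is at (297,210), with the hinge on the upper (+x) side.
- **Cover:** the white plate at (297,210). The grey-white box at (175,48) and grey box at (415,90) could be mistaken for it; neither is hinged or on the power box.
- **paint_a:** white cap at (247,210) on the left deck.
- **paint_b:** white cap at (211,212). Green (214,185), red (210,250) and black (178,208) are decoys.
- **Glue:** (385,215).

The scene view agrees, with the cover at (235,173), paint_a at (277,192) and glue at (175,137).

```bash
python3 - <<'E'
from h import *
d=np.load('top0.npz'); f=d['f'].astype(int); p=d['p']
m=(f.min(2)>185)&(abs(p[...,2]-.072)<.012); m[:, :258]=0; m[:,340:]=0
m=cv2.morphologyEx(m.astype(np.uint8),cv2.MORPH_OPEN,np.ones((3,3)))
n,l,s,c=cv2.connectedComponentsWithStats(m); k=1+s[1:,4].argmax(); mm=l==k
q=p[mm]; print('z',np.median(q[:,2]),len(q)); r=cv2.minAreaRect((q[:,:2]*1000).astype(np.float32)); print('cover',r)
z=p[...,2]
g=(abs(z-.055)<.012)|(mm); g[:, :225]=0; g[:,365:]=0; g[:160]=0;g[270:]=0
g=cv2.morphologyEx(g.astype(np.uint8),cv2.MORPH_OPEN,np.ones((5,5)))
print('box',cv2.minAreaRect((p[g>0][:,:2]*1000).astype(np.float32)), np.median(z[g>0]))
for nme,(u,v) in dict(a=(247,210),b=(211,212),glue=(385,215),ring=(287,272),green=(214,185)).items():
    w=p[v-8:v+9,u-8:u+9].reshape(-1,3); t=w[w[:,2]>w[:,2].max()-.01]; print(nme,t.mean(0).round(3),w[:,2].max().round(3))
cr=cv2.resize(d['f'][150:280,190:410],None,fx=3.5,fy=3.5,interpolation=cv2.INTER_CUBIC); cv2.imwrite('pics/crop0.png',cr)
E
```

```text
Traceback (most recent call last):
ValueError: attempt to get argmax of an empty sequence
```

```bash
python3 - <<'E'
from h import *
d=np.load('top0.npz'); f=d['f'].astype(int); p=d['p']
for u,v in [(297,210),(250,235),(297,250),(150,150),(270,190),(325,230)]: print(u,v,p[v,u].round(4),f[v,u])
cr=cv2.resize(d['f'][150:280,190:410],None,fx=3.5,fy=3.5,interpolation=cv2.INTER_CUBIC); cv2.imwrite('pics/crop0.png',cr)
E
```

```text
297 210 [ 0.4821 -0.0467  0.0745] [171 169 167]
250 235 [0.4257 0.06   0.0544] [128 123 121]
297 250 [ 0.3923 -0.0477  0.056 ] [126 121 118]
150 150 [0.6376 0.3145 0.0021] [ 84 121 152]
270 190 [0.5275 0.0146 0.0749] [170 168 166]
325 230 [ 0.4374 -0.1098  0.0717] [171 168 166]
```

View pics/crop0.png

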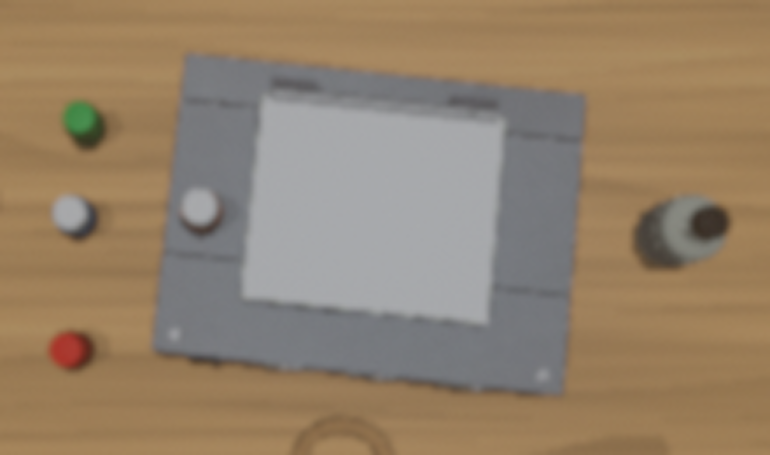

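The crop confirms the choice. The white plate spans crop px (245,97) to (505,323), with hinge knuckles at the top (295,85) and (472,102). paint_a's white cap is left of it at (200,208), paint_b is at (73,215), and the glue is on the right at (700,225).

```bash
python3 - <<'E'
from h import *
from scipy.spatial.transform import Rotation as Ro
d=np.load('top0.npz'); f=d['f'].astype(int); p=d['p']; z=p[...,2]
m=(f.min(2)>150)&(abs(z-.073)<.02); m[:, :256]=0; m[:,340:]=0; m[:165]=0; m[260:]=0
m=cv2.morphologyEx(m.astype(np.uint8),cv2.MORPH_OPEN,np.ones((5,5)))
q=p[m>0]; print('z',np.median(q[:,2]),len(q)); r=cv2.minAreaRect((q[:,:2]*1000).astype(np.float32)); print('cover',r)
g=((abs(z-.055)<.015)|(m>0)).astype(np.uint8); g[:, :225]=0; g[:,365:]=0; g[:155]=0;g[270:]=0
g=cv2.morphologyEx(g,cv2.MORPH_OPEN,np.ones((5,5)))
print('box',cv2.minAreaRect((p[g>0][:,:2]*1000).astype(np.float32)), np.median(z[g>0]))
for n,(u,v) in dict(a=(247,210),b=(211,212),glue=(389,214)).items():
    w=p[v-8:v+9,u-8:u+9].reshape(-1,3); t=w[w[:,2]>w[:,2].max()-.012]; print(n,t.mean(0).round(3),w[:,2].max().round(3))
o=ctrl.get_obs()['eef_rot']; print(Ro.from_quat([*o[1:],o[0]]).as_matrix().round(3))
E
```

```text
z 0.07273798882499016 3886
cover ((483.77142333984375, -45.406211853027344), (157.15469360351562, 129.0391845703125), 84.22132110595703)
box ((477.7896728515625, -43.59886169433594), (270.5290832519531, 202.416748046875), 84.44501495361328) 0.05747679326954014
a [0.482 0.067 0.111] 0.114
b [0.483 0.155 0.056] 0.061
glue [ 0.475 -0.251  0.11 ] 0.116
[[ 0.912  0.41  -0.   ]
 [ 0.41  -0.912  0.002]
 [ 0.    -0.002 -1.   ]]
```

jog_arm:
  series:
    - [[0,0,0,0,0,0.13,0],[0,0,0,0,0,0.13,0],[0,0,0,0,0,0.13,0],[0,0,0,0,0,0.13,0],[13,-42,0,0,0,0,0],[13,-42,0,0,0,0,0],[13,-42,0,0,0,0,0],[13,-42,0,0,0,0,0],[13,-42,0,0,0,0,0],[13,-42,0,0,0,0,0]]

```text
time_s: 1.1
eef_pos: [0.3382, -0.2793, 0.231]
eef_rot: [-0.0, 0.999, -0.049, -0.0]
wrist_force: [-0.2, 0.2, -0.2]
opening: -0.001
grasp_force: 0.0
```

jog_arm:
  series:
    - [[13,-42,0,0,0,0,0],[13,-42,0,0,0,0,0],[13,-42,0,0,0,0,0],[13,-42,0,0,0,0,0],[13,-42,0,0,0,0,0],[10,-39,0,0,0,0,0],[0,0,30,0,0,0,0],[0,0,30,0,0,0,0],[0,0,30,0,0,0,0],[0,0,0,0,0,0,0]]

```text
time_s: 2.1
eef_pos: [0.4335, -0.0391, 0.1374]
eef_rot: [-0.001, 0.999, -0.048, -0.004]
wrist_force: [-1.1, 1.0, -0.8]
opening: 0.003
grasp_force: 0.0
```

```bash
cat >> h.py <<'E'
from scipy.spatial.transform import Rotation as Ro
B=np.array([.4775,-.044,0]); RB=Ro.from_euler('z',-5.6,degrees=True).as_matrix()
def st():
    o=ctrl.get_obs(); r=o['eef_rot']; R=Ro.from_quat([*r[1:],r[0]]).as_matrix()
    print('t',round(o['time_s'],2),'box mm',((o['eef_pos']-B)@RB*1000).round(1),'F',o['wrist_force'].round(1),'op',round(o['opening'],3)); print((RB.T@R).round(3)); return o,R
E
python3 -c "
from h import *
print(st()[0]['q'])"
```

```text
t 2.1 box mm [-44.3   0.6 137.4] F [-1.1  1.  -0.8] op 0.003
[[ 1.     0.001 -0.008]
 [ 0.001 -1.     0.002]
 [-0.008 -0.002 -1.   ]]
[-3.64035380e-01 -1.86625024e-02  2.02649156e+00 -1.85895488e-05
  1.14245725e+00  1.30353881e+00]
```

jog_arm:
  series:
    - [[3,0,20,0,0,0,0],[0,0,20,0,0,0,0],[0,0,12,0,0,0,0],[0,0,5,0,0,0,0],[0,0,3,0,0,0,0],[0,0,2,0,0,0,0],[0,0,2,0,0,0,0],[0,0,1,0,0,0,0],[0,0,0,0,0,0,0],[0,0,0,0,0,0,0]]

```text
time_s: 3.1
eef_pos: [0.44, -0.0409, 0.0765]
eef_rot: [0.0, 0.999, -0.049, 0.0]
wrist_force: [-0.5, -0.0, -0.1]
opening: -0.001
grasp_force: 0.0
```

jog_arm:
  series:
    - [[0,0,2,0,0,0,0],[0,0,2,0,0,0,0],[0,0,2,0,0,0,0],[0,0,1,0,0,0,0],[0,0,1,0,0,0,0],[0,0,1,0,0,0,0],[0,0,1,0,0,0,0],[0,0,1,0,0,0,0],[0,0,0.5,0,0,0,0],[0,0,0,0,0,0,0]]

```text
time_s: 4.1
eef_pos: [0.4399, -0.0409, 0.0654]
eef_rot: [-0.0, 0.999, -0.049, -0.0]
wrist_force: [-3.2, 1.0, 9.7]
opening: -0.001
grasp_force: 5.0
```

jog_arm:
  series:
    - [[0,0,0.5,0,0,0,0],[0,0,0,0,0,0,0],[0,0,0.5,0,0,0,0],[0,0,0,0,0,0,0],[0,0,0.5,0,0,0,0],[0,0,0,0,0,0,0],[0,0,0,0,0,0,0],[0,0,0,0,0,0,0],[0,0,0,0,0,0,0],[0,0,0,0,0,0,0]]

```text
time_s: 5.1
eef_pos: [0.4401, -0.0409, 0.0653]
eef_rot: [0.0, 0.999, -0.048, -0.0]
wrist_force: [-9.7, 2.1, 26.1]
opening: 0.001
grasp_force: 13.1
```

jog_arm:
  series:
    - [[0,0,-5,0,0,0,0],[-15,0,-40,0,0,0,0],[-25,0,-40,0,0,0,0],[-30,0,-35,0,0,0,0],[-30,0,-35,0,0,0,0],[-20,0,-20,0,0,0,0],[0,0,0,0,0,0,0],[0,0,0,0,0,0,0],[0,0,0,0,0,0,0],[0,0,0,0,0,0,0]]

```text
time_s: 6.1
eef_pos: [0.3202, -0.029, 0.237]
eef_rot: [-0.001, 0.999, -0.049, -0.001]
wrist_force: [0.0, 0.2, 0.2]
opening: 0.002
grasp_force: 0.0
```

```bash
python3 - <<'E'
from h import *
st()
c=cam('top'); np.savez('top1.npz',f=c['frame'],p=pts(c)); cv2.imwrite('pics/top1.png',cv2.resize(c['frame'][130:290,180:410],None,fx=3.2,fy=3.2,interpolation=cv2.INTER_CUBIC))
E
```

```text
t 6.1 box mm [-158.    -0.4  237. ] F [0.  0.2 0.2] op 0.002
[[ 1.     0.001 -0.003]
 [ 0.001 -1.     0.001]
 [-0.003 -0.001 -1.   ]]
```

View pics/top1.png

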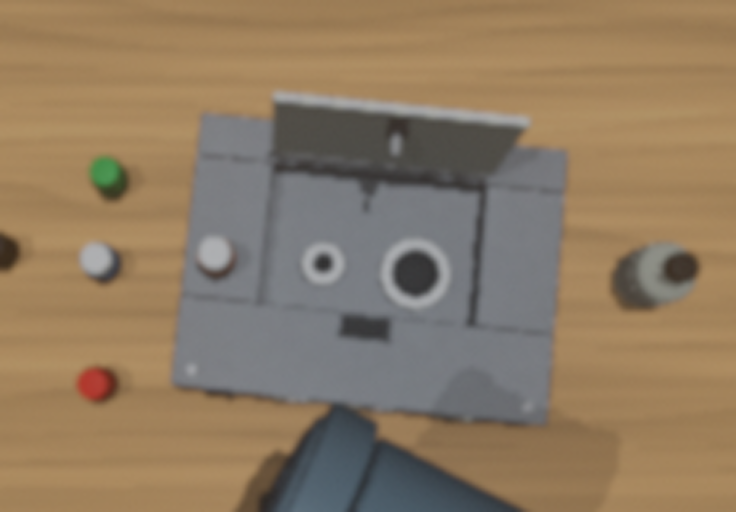

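The cover is fully open, standing upright at crop y≈95–180 with the prong at (397,135). The wide button is the right one at crop (415,272), and the narrow one is on the left at (322,263). The bottles haven't moved.

```bash
python3 - <<'E'
from h import *
d=np.load('top1.npz'); f=d['f'].astype(int); p=d['p']
g=f.min(2); 
for n,(u,v,r) in dict(wide=(309.7,215,11),narrow=(280.6,212,8)).items():
    vv,uu=np.mgrid[:384,:512]; near=(np.hypot(uu-u,vv-v)<r)
    for nm,m in (('dark',near&(g<75)),('white',near&(g>155))):
        print(n,nm,m.sum(),uu[m].mean().round(1),vv[m].mean().round(1),((p[m].mean(0)-B)@RB*1000).round(1))
# cover top edge
m=(f.min(2)>150)&(p[...,2]>.15); m[:,:255]=0; m[:,350:]=0;m[:150]=0;m[185:]=0; q=(p[m]-B)@RB*1000; print(m.sum(),q.mean(0),q.max(0),q.min(0))
E
```

```text
wide dark 127 309.5 215.0 [ -1.5 -33.5  52.3]
wide white 106 309.3 215.1 [ -0.  -34.8  34.7]
narrow dark 14 280.5 211.7 [-0.1 33.7 45. ]
narrow white 60 280.6 212.1 [-0.  33.2 34.6]
141 [ 85.5103996   -2.93327943 204.29270535] [ 87.75247135  76.62607064 209.09211705] [ 83.73757251 -78.00025388 201.04116533]
```

jog_arm:
  series:
    - [[0,0,0,0,0.14,0,0],[28,6,12,0,0,0,0],[28,6,18,0,0,0,0],[22,6,28,0,0,0,0],[18,6,32,0,0,0,0],[14,5,35,0,0,0,0],[10,5,35,0,0,0,0],[10,0,27,0,0,0,0],[0,0,8,0,0,0,0],[0,0,0,0,0,0,0]]

```text
time_s: 7.15
eef_pos: [0.4708, -0.0773, 0.0612]
eef_rot: [0.002, 0.997, -0.048, 0.067]
wrist_force: [0.1, 1.2, -0.2]
opening: 0.001
grasp_force: 0.0
```

```bash
python3 -c "
from h import *
st()"
```

```text
t 7.15 box mm [ -3.4 -33.8  61.2] F [ 0.1  1.2 -0.2] op 0.001
[[ 0.991  0.001  0.135]
 [ 0.001 -1.     0.002]
 [ 0.135 -0.002 -0.991]]
```

jog_arm:
  series:
    - [[-1,0,7,0,0,0,0],[-1,0,7,0,0,0,0],[-0.5,0,4,0,0,0,0],[-0.3,0,2,0,0,0,0],[-0.3,0,2,0,0,0,0],[-0.2,0,1.5,0,0,0,0],[-0.1,0,1,0,0,0,0],[-0.1,0,1,0,0,0,0],[0,0,0,0,0,0,0],[0,0,0,0,0,0,0]]

```text
time_s: 8.15
eef_pos: [0.4726, -0.0783, 0.0386]
eef_rot: [0.003, 0.996, -0.048, 0.07]
wrist_force: [-7.1, 0.9, 15.5]
opening: -0.0
grasp_force: 7.9
```

jog_arm:
  series:
    - [[0,0,0.5,0,0,0,0],[0,0,0,0,0,0,0],[0,0,0.5,0,0,0,0],[0,0,0,0,0,0,0],[0,0,0.5,0,0,0,0],[0,0,0,0,0,0,0],[0,0,0,0,0,0,0],[0,0,0,0,0,0,0],[0,0,0,0,0,0,0],[0,0,0,0,0,0,0]]

```text
time_s: 9.15
eef_pos: [0.4727, -0.0783, 0.0381]
eef_rot: [0.004, 0.996, -0.048, 0.07]
wrist_force: [-14.0, 2.6, 30.9]
opening: -0.004
grasp_force: 16.0
```

```bash
python3 - <<'E'
from h import *
o,_=st(); print(o['torque'])
c=cam('wrist'); cv2.imwrite('pics/w1.png',c['frame'])
E
```

```text
t 9.15 box mm [ -1.4 -34.6  38.1] F [-14.    2.6  30.9] op -0.004
[[ 0.99   0.002  0.139]
 [ 0.002 -1.    -0.   ]
 [ 0.139  0.    -0.99 ]]
[ 5.57467860e-01  2.03893947e+00 -6.16341300e-04]
```

View pics/w1.png

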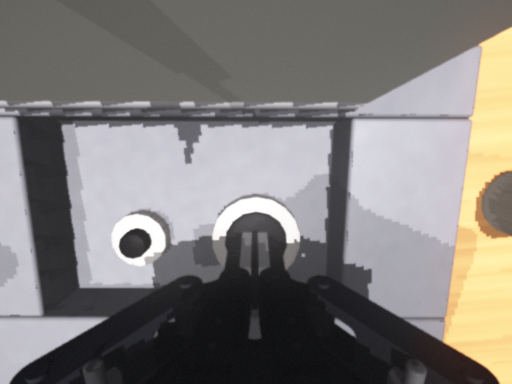

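The closed fingertips sit on the dark cap of the wide button at (256,235). The narrow button at (135,242) is untouched. I'll use the depth map to check how far the wide button is pressed.

```bash
python3 - <<'E'
from h import *
c=cam('wrist'); p=(pts(c)-B)@RB*1000; f=c['frame']; g=f.min(2)
def show(n,u0,u1,v0,v1):
    q=p[v0:v1,u0:u1].reshape(-1,3); print(n,np.median(q,0).round(1),q[:,2].std().round(1))
show('wide cap',245,268,214,219); show('wide collar top',250,262,199,208); show('wide collar l',216,224,225,240)
show('narrow cap',128,142,238,250); show('narrow collar',114,118,235,245); show('floor',180,200,250,280); show('deck',380,440,250,300)
for v in range(196,250,4): print(v,[ (int(p[v,u,0]),int(p[v,u,2])) for u in (232,240,248,256,264,272,280)])
E
```

```text
wide cap [ 15.6 -36.6  37.2] 14.3
wide collar top [ 22.3 -36.4  34.1] 0.6
wide collar l [  5.2 -15.8  34.2] 0.6
narrow cap [ 1.9 28.9 44.2] 11.3
narrow collar [ 0.7 44.4 34.1] 0.6
floor [-17.8   4.2  22.3] 22.0
deck [ -10.2 -114.9   55.1] 7.0
196 [(23, 21), (23, 22), (24, 26), (25, 31), (25, 27), (23, 22), (23, 20)]
200 [(21, 22), (23, 32), (24, 34), (24, 34), (24, 34), (23, 32), (21, 21)]
204 [(21, 32), (21, 33), (21, 34), (21, 34), (21, 33), (21, 34), (21, 32)]
208 [(19, 33), (19, 33), (19, 33), (19, 34), (19, 34), (19, 33), (19, 33)]
212 [(17, 34), (16, 33), (17, 34), (17, 36), (17, 34), (17, 34), (17, 34)]
216 [(14, 33), (57, 190), (15, 37), (15, 37), (15, 37), (14, 33), (14, 34)]
220 [(12, 34), (13, 36), (13, 38), (13, 37), (13, 36), (13, 37), (12, 33)]
224 [(10, 36), (11, 38), (11, 37), (10, 37), (11, 37), (10, 36), (10, 34)]
228 [(8, 38), (8, 37), (8, 37), (8, 36), (8, 36), (8, 37), (8, 36)]
232 [(6, 38), (6, 37), (8, 44), (8, 44), (8, 44), (6, 37), (6, 37)]
236 [(4, 38), (4, 37), (7, 48), (8, 49), (7, 48), (4, 37), (4, 37)]
240 [(1, 38), (1, 37), (7, 53), (6, 52), (7, 52), (1, 37), (1, 36)]
244 [(3, 49), (3, 49), (7, 58), (6, 56), (6, 56), (3, 49), (0, 37)]
248 [(3, 53), (3, 53), (6, 60), (6, 61), (5, 60), (3, 54), (3, 54)]
```

```bash
python3 - <<'E'
from h import *
c=cam('wrist'); p=(pts(c)-B)@RB*1000
for v in range(226,262,3): print(v,[ (int(round(p[v,u,0])),round(float(p[v,u,2]),1)) for u in range(122,150,4)])
q=p[222:231,240:275].reshape(-1,3); print(np.median(q,0))
d=np.load('top1.npz'); t=(d['p']-B)@RB*1000
print(t[209:221:2,303:316:2,2].round(0)); print(t[210:215,278:284,2].round(0))
E
```

```text
226 [(8, 32.6), (9, 34.5), (9, 34.6), (9, 34.2), (9, 33.6), (9, 35.3), (8, 33.4)]
229 [(7, 34.8), (7, 34.8), (7, 34.5), (8, 36.2), (8, 36.3), (7, 35.4), (7, 33.6)]
232 [(5, 35.1), (6, 35.4), (7, 41.0), (8, 42.7), (7, 39.9), (7, 39.6), (5, 34.7)]
235 [(3, 34.5), (6, 42.8), (7, 44.1), (6, 42.3), (6, 42.0), (5, 40.3), (4, 37.2)]
238 [(5, 43.4), (5, 44.8), (5, 44.6), (5, 43.5), (5, 43.1), (5, 42.5), (4, 39.9)]
241 [(3, 44.2), (3, 44.3), (4, 44.8), (3, 44.0), (3, 43.9), (3, 43.7), (2, 40.9)]
244 [(2, 44.1), (2, 44.6), (2, 44.3), (2, 44.0), (1, 43.3), (1, 43.3), (1, 41.6)]
247 [(0, 44.3), (0, 44.1), (0, 44.9), (0, 43.6), (0, 43.4), (0, 43.8), (-1, 41.4)]
250 [(-2, 43.9), (-2, 44.3), (-2, 44.0), (-2, 44.1), (-2, 44.2), (-2, 43.0), (-3, 41.6)]
253 [(-4, 43.4), (-3, 44.5), (-3, 44.6), (-4, 43.8), (-3, 44.2), (-3, 44.7), (-7, 34.8)]
256 [(-9, 35.0), (-6, 43.2), (-5, 43.6), (-6, 42.8), (-5, 43.6), (-9, 34.4), (-9, 35.3)]
259 [(-16, 23.1), (-12, 33.6), (-12, 33.8), (-12, 33.7), (-11, 33.9), (-11, 35.0), (-11, 34.8)]
[  9.90453917 -37.20628189  37.78377564]
[[36. 47. 43. 44. 46. 46. 35.]
 [42. 43. 45. 46. 45. 45. 43.]
 [43. 43. 43. 45. 43. 45. 43.]
 [44. 49. 44. 45. 45. 42. 44.]
 [48. 47. 45. 41. 42. 46. 45.]
 [39. 45. 47. 46. 46. 45. 45.]]
[[46. 45. 46. 46. 42. 46.]
 [44. 43. 47. 45. 44. 44.]
 [48. 42. 47. 46. 44. 43.]
 [44. 44. 46. 46. 43. 44.]
 [35. 44. 43. 43. 41. 34.]]
```

The cap of an unpressed button reads 44 mm in this depth map, and the wide one reads about 37.7 mm against a hard stop. So it is fully in. Next I'll lift off and go over to the back of the cover.

jog_arm:
  series:
    - [[1,0,-8,0,0,0,0],[5,0,-40,0,0,0,0],[5,0,-40,0,0,0,0],[5,0,-40,0,0,0,0],[5,0,-40,0,0,0,0],[5,0,-42,0,0,0,0],[0,0,0,0,-0.14,0,0],[0,-17,0,0,0,0,0],[0,-17,0,0,0,0,0],[0,0,0,0,0,0,0]]

```text
time_s: 10.3
eef_pos: [0.4724, -0.0427, 0.2473]
eef_rot: [-0.0, 0.999, -0.048, -0.0]
wrist_force: [0.2, -1.0, -0.8]
opening: 0.001
grasp_force: 0.0
```

```bash
python3 - <<'E'
from h import *
st()
c=cam('scene'); cv2.imwrite('pics/s2.png',c['frame'])
E
```

```text
t 10.3 box mm [ -5.2   0.8 247.3] F [ 0.2 -1.  -0.8] op 0.001
[[ 1.     0.002 -0.   ]
 [ 0.002 -1.     0.001]
 [-0.    -0.001 -1.   ]]
```

View pics/s2.png

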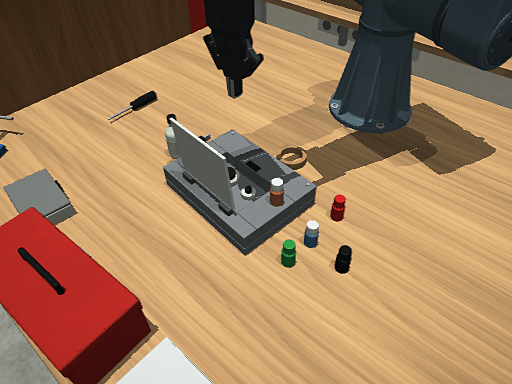

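The cover stands open at (203,165), the bottles are standing, and the fingers are clear above at (235,90). Next I go over the cover and down behind it.

jog_arm:
  series:
    - [[35,0,0,0,0,0,0],[35,0,0,0,0,0,0],[35,0,0,0,0,0,0],[25,0,0,0,0,0,0],[0,0,20,0,0,0,0],[0,0,20,0,0,0,0],[0,0,20,0,0,0,0],[0,0,13,0,0,0,0],[0,0,0,0,0,0,0],[0,0,0,0,0,0,0]]

```text
time_s: 11.35
eef_pos: [0.6019, -0.0571, 0.1751]
eef_rot: [0.0, 0.999, -0.049, 0.0]
wrist_force: [1.5, 0.2, 0.5]
opening: -0.002
grasp_force: 0.0
```

```bash
python3 -c "
from h import *
st()"
```

```text
t 11.35 box mm [125.1  -0.9 175.1] F [1.5 0.2 0.5] op -0.002
[[ 1.  0.  0.]
 [ 0. -1. -0.]
 [ 0.  0. -1.]]
```

jog_arm:
  series:
    - [[-8,0,0,0,0,0,0],[-8,0,0,0,0,0,0],[-8,0,0,0,0,0,0],[-8,0,0,0,0,0,0],[-8,0,0,0,0,0,0],[-8,0,0,0,0,0,0],[-8,0,0,0,0,0,0],[-8,0,0,0,0,0,0],[-8,0,1,0,0,0,0],[-6,0,2,0,0,0,0]]

```text
time_s: 12.35
eef_pos: [0.5235, -0.0491, 0.1717]
eef_rot: [0.0, 0.999, -0.049, 0.0]
wrist_force: [0.5, 0.5, 0.4]
opening: -0.002
grasp_force: 0.4
```

jog_arm:
  series:
    - [[-10,0,4,0,0,0,0],[-10,0,5,0,0,0,0],[-9,0,6,0,0,0,0],[-9,0,7,0,0,0,0],[-8,0,8,0,0,0,0],[-7,0,8,0,0,0,0],[-6,0,9,0,0,0,0],[-6,0,10,0,0,0,0],[-5,0,10,0,0,0,0],[-4,0,10,0,0,0,0]]

```text
time_s: 13.35
eef_pos: [0.4501, -0.0419, 0.0938]
eef_rot: [-0.0, 0.999, -0.049, -0.0]
wrist_force: [0.6, -0.6, 0.7]
opening: 0.006
grasp_force: 0.6
```

```bash
python3 - <<'E'
from h import *
st()
c=cam('scene'); cv2.imwrite('pics/s3.png',c['frame'][80:280,120:380])
E
```

```text
t 13.35 box mm [-27.5  -0.6  93.8] F [ 0.6 -0.6  0.7] op 0.006
[[ 1.     0.001 -0.   ]
 [ 0.001 -1.     0.   ]
 [-0.    -0.    -1.   ]]
```

View pics/s3.png

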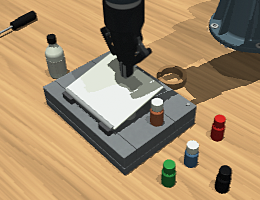

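The fingertips are on the cover's outer face, crop (125,78), and it is nearly down. The bottles are still standing.

jog_arm:
  series:
    - [[-3,0,5,0,0,0,0],[-2,0,5,0,0,0,0],[-2,0,5,0,0,0,0],[-2,0,4,0,0,0,0],[-1,0,2,0,0,0,0],[0,0,2,0,0,0,0],[0,0,2,0,0,0,0],[0,0,1.5,0,0,0,0],[0,0,1,0,0,0,0],[0,0,0,0,0,0,0]]

```text
time_s: 14.4
eef_pos: [0.4403, -0.0409, 0.067]
eef_rot: [-0.0, 0.999, -0.049, -0.0]
wrist_force: [-1.9, 1.8, 1.1]
opening: 0.001
grasp_force: 0.6
```

jog_arm:
  series:
    - [[0,0,1,0,0,0,0],[0,0,0.5,0,0,0,0],[0,0,0.5,0,0,0,0],[0,0,0,0,0,0,0],[0,0,0.5,0,0,0,0],[0,0,0,0,0,0,0],[0,0,0.5,0,0,0,0],[0,0,0,0,0,0,0],[0,0,0,0,0,0,0],[0,0,0,0,0,0,0]]

```text
time_s: 15.4
eef_pos: [0.4407, -0.0409, 0.0654]
eef_rot: [-0.0, 0.999, -0.048, -0.0]
wrist_force: [-7.3, 1.8, 16.9]
opening: -0.003
grasp_force: 8.0
```

jog_arm:
  series:
    - [[0,0,0.5,0,0,0,0],[0,0,0,0,0,0,0],[0,0,0,0,0,0,0],[0,0,-3,0,0,0,0],[0,0,-8,0,0,0,0],[0,0,-15,0,0,0,0],[-10,0,-30,0,0,0,0],[-20,0,-40,0,0,0,0],[-30,0,-40,0,0,0,0],[-30,0,-30,0,0,0,0]]

```text
time_s: 16.4
eef_pos: [0.3506, -0.0323, 0.2322]
eef_rot: [0.0, 0.999, -0.048, 0.001]
wrist_force: [0.5, -1.1, 0.7]
opening: -0.004
grasp_force: 0.0
```

jog_arm:
  series:
    - [[-20,0,0,0,0,0,0],[-20,0,0,0,0,0,0],[0,0,0,0,0,0,0],[0,0,0,0,0,0,0],[0,0,0,0,0,0,0],[0,0,0,0,0,0,0],[0,0,0,0,0,0,0],[0,0,0,0,0,0,0],[0,0,0,0,0,0,0],[0,0,0,0,0,0,0]]

```text
time_s: 17.4
eef_pos: [0.3111, -0.0283, 0.2296]
eef_rot: [-0.0, 0.999, -0.049, -0.0]
wrist_force: [-0.8, -0.0, -0.7]
opening: -0.001
grasp_force: 0.0
```

```bash
python3 - <<'E'
from h import *
st()
c=cam('top'); p=(pts(c)-B)@RB*1000
cv2.imwrite('pics/top3.png',c['frame'])
h=(abs(p[...,0])<62)&(abs(p[...,1])<75)&(p[...,2]<200)
for a,b in ((-58,-40),(-20,0),(20,40),(50,62)):
    m=h&(p[...,0]>a)&(p[...,0]<b); print(a,np.median(p[m][:,2]))
E
```

```text
t 17.4 box mm [-167.1   -0.6  229.6] F [-0.8 -0.  -0.7] op -0.001
[[ 1.     0.001 -0.   ]
 [ 0.001 -1.     0.   ]
 [-0.    -0.    -1.   ]]
-58 70.66996311425777
-20 71.09979225113162
20 72.02478564657666
50 72.40240126325887
```

View pics/top3.png

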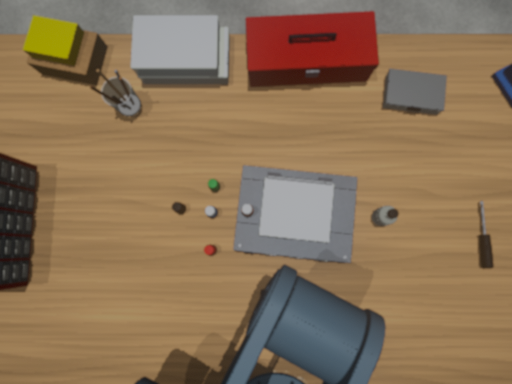

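The cover is level and shut at (297,210), more than a second after release. All the bottles are where they were, and the arm is clear.

```bash
python3 -c "
from h import *
print(ctrl.hand_in())"
```

```text
the job is handed in; nothing more can be done
None
```

I popped the cover open, pressed the wide button fully in and latched the cover shut again with the bottles undisturbed; the job is handed in at about 17.5 s, and the hand-in call gave no verdict.

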